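Shingle the fixing plates in the layout tray

TASK

One oblong steel plate already lies flat at one end of the plywood tray. Shingle the two other oblong plates after it in a straight row towards the tray's empty end: each lined up with the plate before it and resting with its end on it, covering about a third of its length. Lay them down without dropping them, and leave the plate already in the tray where it lies; the square and round steel pieces belong to another job.

Things in the scene. Friction and masses are not known exactly. Their poses are not given: they have to be found in the camera images.
- tray: Shallow open plywood tray fixed to the table, 340 mm long (its x) by 190 mm wide (its y) by 16 mm high overall, walls 6 mm thick, inner floor 6 mm above the table. The origin is the centre of its underside. Its +x points along the tray from the end where the first plate lies towards the empty end.
- starter_center (a point): Flat bare-steel oblong fixing plate, 100 mm long (its x) by 44 mm wide (its y) by 8 mm thick, with a dark 14 mm round hole mark near each end, the same either way round; 0.15 to 0.35 kg. This point is its centre, half-way up (4 mm above its underside), z up. This is the one already lying flat in the tray, roughly along its length, near the tray's -x end; its own +x points to the tray's empty end (within a few degrees of the tray's x).
- plate_a_center (a point): Flat bare-steel oblong fixing plate, 100 mm long (its x) by 44 mm wide (its y) by 8 mm thick, with a dark 14 mm round hole mark near each end, the same either way round; 0.15 to 0.35 kg. This point is its centre, half-way up (4 mm above its underside), z up. One of the two loose plates lying flat on the table beside the tray; the two are interchangeable. A square plate and a round flange of the same steel lie near them.
- plate_b_center (a point): Flat bare-steel oblong fixing plate, 100 mm long (its x) by 44 mm wide (its y) by 8 mm thick, with a dark 14 mm round hole mark near each end, the same either way round; 0.15 to 0.35 kg. This point is its centre, half-way up (4 mm above its underside), z up. The other of the two loose plates lying flat on the table beside the tray.
Mind the look-alikes: they are no part of the job. Leave any blue or red look-alike of the part that bears plate_a_center alone.

How it is judged (in metres and radians):
At the end, for the whole second after the job is handed in: Each new plate rests with one end on the one before (centres 50 to 84 mm apart, i.e. 16 to 50 mm overlap), leaning 3 to 12 degrees, at rest, within 15 mm (second new: 20 mm) of the first plate's centre line and 10 degrees of its direction; first plate flat, moved under 15 mm. Either order (((x of plate_a_center in the frame of starter_center between 0.05 and 0.084 m and x of plate_b_center in the frame of starter_center between 0.102 and 0.166 m and horizontal distance between plate_a_center and plate_b_center between 0.05 and 0.084 m and y of plate_a_center in the frame of starter_center between -0.015 and 0.015 m and y of plate_b_center in the frame of starter_center between -0.02 and 0.02 m and contact force between plate_a and starter above 0.1 N and contact force between plate_a and plate_b above 0.1 N) or (x of plate_b_center in the frame of starter_center between 0.05 and 0.084 m and x of plate_a_center in the frame of starter_center between 0.102 and 0.166 m and horizontal distance between plate_b_center and plate_a_center between 0.05 and 0.084 m and y of plate_b_center in the frame of starter_center between -0.015 and 0.015 m and y of plate_a_center in the frame of starter_center between -0.02 and 0.02 m and contact force between plate_b and starter above 0.1 N and contact force between plate_b and plate_a above 0.1 N)) and angle between plate_a_center's own z axis and vertical between 0.05 and 0.22 rad and angle between the y axis of each of plate_a_center, plate_b_center and the y axis of starter_center, either way round below 0.19 rad and linear speed of each of plate_a, plate_b below 0.02 m/s and angular speed of each of plate_a, plate_b below 0.2 rad/s and angle between plate_b_center's own z axis and vertical between 0.05 and 0.22 rad and distance of starter_center from where it was at the start of the episode below 0.015 m and angle between starter_center's own z axis and vertical below 0.05 rad); the robot touches nothing.
It fails at once if a plate is dropped (falls free for more than about 35 mm) (linear speed of plate_a above 0.85 m/s and contact force between the fingers and plate_a below 0.05 N).
It fails at once if a plate is dropped (falls free for more than about 35 mm) (linear speed of plate_b above 0.85 m/s and contact force between the fingers and plate_b below 0.05 N).
It also fails if it takes over 51 s, if anything falls off the work surface, if the arm or the gripper's body presses on something with over 40 N, if the wrist force passes 120 N, or if a joint passes its speed limit or range.

ROBOT

A 6-joint arm with a two-finger parallel gripper is mounted at the origin on the work surface. World frame = base frame: x ahead of the robot, y to its left, z up, the work surface at z = 0. Lengths are in mm, angles in rad, forces in N, time in s.
With the tool pointing down it reaches from about 425 to 950 mm from the base axis. Payload 3.5 kg.
Tool frame: the origin (TCP) lies between the finger pads; the fingertips stand 14 mm ahead of it and the grasp point (between the pads) lies 5 mm behind it (env.nose_length is the distance from the TCP to the fingertips, in mm); z points along the fingers, y is the direction in which the jaws open and shut (so a half turn about z gives the same grasp; the last joint's range is limited). The gripper opens to 85 mm and grips with 20 to 120 N. Pads are 22 mm wide; open, the fingers measure 114 mm over their backs; the gripper's body (76 mm by 85 mm) begins 54 mm behind the grasp point. The pads swing forward as they close: fully open they stand 13 mm farther back than shut.
Start: joints at [-1.325, 0.286, 1.577, -0, 1.279, -0.15], TCP at [260.265, -622.791, 245.325] pointing down, gripper open.
Joint ranges: [-2.77, 2.77], [-0.9, 2.22], [0.21, 2.48], [-1.53, 4.67], [0.24, 2.81], [-2.84, 2.84]. Speed limits (rad/s): [2.79, 2.79, 3.14, 3.14, 3.14, 3.14].

INTERFACE

Orientations are given as a rotation vector (axis times angle).
In Python, from workcell import env gives the robot as it stands.
- The arm moves only by the tool servo_tool, never from a script. Its argument "series" is a list of rows, each a list of 7 numbers: the shift along the tool's x, y, z normalised to -1 to 1, where 1 is 0.1 m, then the turn, a rotation vector about the tool's x, y, z normalised to -1 to 1, where 1 is 180 degrees, then the gripper's target within -1 to 1 (shut at 1, half-way at 0, fully open at -1). A call has exactly 5 rows; each row is the pose to reach, as a shift and turn from the pose measured when the call began, along the tool's axes at that moment, turning the shorter way round; what a row does not reach only later rows make up. A row lasts 1/10 s, in which the tool goes at most 50 mm and 8.59 degrees, less where a joint would pass 70% of its speed; a pose out of reach is approached as far as the arm can. A call with a number of a shift or a turn outside -1 to 1 is refused whole. A call with a gripper value outside its range is refused whole. The fingers move at their own pace and stop on an object; "force" is the grip in N (left out, the last holds). Time passes only in rows, so rows that repeat a pose let the fingers close, or fill a call up. It gives the time, the measured TCP pose, the force and the opening at its end, in the units of the state.
- env.get_obs(): the state, without advancing time (a new reading comes with each control period).
- env.read_camera(name): name is "scene" or "side" or "wrist"; returns (picture, depth): 400x640x3 uint8, red, green, blue; 400x640 float32, mm along the optical axis (not along the pixel's ray), 0 where there is no reading.
- env.calibration(name): a dict with "fx", "fy", "cx", "cy" (pixels), "world_from_camera" (4x4, takes a point from camera to world coordinates). Camera axes: x right, y down, z forward; pixel columns grow to the right and rows downward; lengths in mm; the calibration is good to about 2 mm. A picture is of the moment at which its call begins: read the wrist's pose just before it. calibration takes no time and is no camera call; for the wrist camera it gives the pose at the moment of the call.
- env.sign_off(): hands the job in, once; it reports no verdict.
The state is a dict: "time": time; "joint_pos": joint angles; "joint_velocities": joint speeds; "effort": joint torques, N m; "ee_pos": TCP position; "tool_rot": TCP orientation; "ft_force": force on the tool from outside, world axes, zero at the start; "wrist_torque": the same for the moment, N m; "opening": finger opening in mm.
Only numpy, scipy, OpenCV 4.12 (cv2) and the standard library are available. Lean on these libraries where they do the work, as an engineer would, in place of code of your own. Each camera call takes 0.05 s, during which the arm holds its last target. There are 200 camera calls.

## Working session

There is one attempt and no reset: what is moved stays moved. The work goes in short steps, Python scripts to look and compute and a tool call to move; the robot and the scene stay as the last step left them, time stands still between calls to the robot, and variables do not carry over. Pictures are saved under pics/ and viewed, about 8 in all and at most 12, crops included, and the job is handed in when it is done.

Besides the shell and the picture viewer there is one more tool, called as a command line: name --pt "numbers of a row" for each row, then --argument value for the rest. servo_tool: Moves the arm, as the interface text tells. Its arguments: {"type":"object","properties":{"series":{"type":"array","items":{"type":"array","items":{"type":"number","minimum":-1,"maximum":1}}},"force":{"type":"number"}},"required":["series"]}

```bash
mkdir -p pics; ls; python3 - <<'E'
from workcell import env
import cv2,numpy as np
o=env.get_obs();print(o)
for n in("scene","side"):
    p,d=env.read_camera(n);cv2.imwrite(f"pics/{n}0.png",p[:,:,::-1]);np.savez(f"{n}0.npz",p=p,d=d);c=env.calibration(n);print(n,c)
E
```

```text
pics
{'time': 0.0, 'joint_pos': array([-1.32494783e+00,  2.87137818e-01,  1.57817256e+00, -5.89167427e-06,
        1.27861900e+00, -1.50011287e-01]), 'joint_velocities': array([-0.00070189,  0.00078523, -0.00167746, -0.00104155, -0.00069928,
       -0.00149481]), 'effort': array([ 9.25351947e-05, -4.05981982e+01, -2.92628556e+01, -1.66676573e-04,
        5.83234476e-03, -7.15332988e-06]), 'ee_pos': array([ 260.14573383, -622.17586058,  243.96812217]), 'tool_rot': array([-3.07796666e+00, -6.17306679e-01,  1.84530902e-04]), 'ft_force': array([-0.21812304,  0.03282016,  0.34429172]), 'wrist_torque': array([ 0.04665393, -0.03903212,  0.00460233]), 'opening': 85.70105404358887}
scene {'fx': 385.00943099343806, 'fy': 385.00943099343806, 'cx': 320.75192303973057, 'cy': 204.99088251180143, 'world_from_camera': array([[-3.22373441e-01,  5.97582415e-01, -7.34146186e-01,
         1.12031170e+03],
       [ 9.46532395e-01,  1.93398417e-01, -2.58212078e-01,
         1.17344146e+02],
       [-1.23202874e-02, -7.78133864e-01, -6.27977628e-01,
         5.89293439e+02],
       [ 0.00000000e+00,  0.00000000e+00,  0.00000000e+00,
         1.00000000e+00]])}
side {'fx': 379.8520916308142, 'fy': 379.8520916308142, 'cx': 312.55458108202157, 'cy': 197.8875367498464, 'world_from_camera': array([[-9.61520485e-01, -1.62450652e-01,  2.21558441e-01,
         2.32498431e+02],
       [-2.74523431e-01,  5.99627731e-01, -7.51720341e-01,
         6.60775777e+02],
       [-1.07351256e-02, -7.83617490e-01, -6.21150857e-01,
         6.87067923e+02],
       [ 0.00000000e+00,  0.00000000e+00,  0.00000000e+00,
         1.00000000e+00]])}
```

View pics/scene0.png

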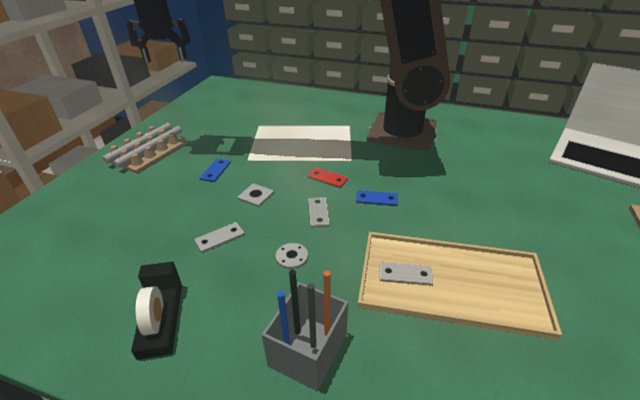

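View pics/side0.png

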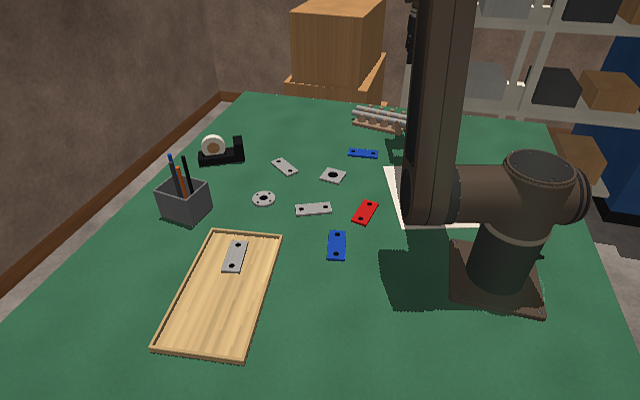

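Scene view candidates: loose steel oblongs (220,236) and (318,211); starter (406,273) in the tray. Not wanted: blue (215,169) and (377,198), red (327,177), square (256,193), flange (291,254). In the side view the loose ones are at (284,167) and (313,209), and the starter at (235,256). I'll measure these in both views.

```bash
cat > h.py <<'E'
import cv2,numpy as np
def plane(c,uv,z):
    uv=np.asarray(uv,float).reshape(-1,2);T=np.asarray(c["world_from_camera"])
    r=np.c_[(uv[:,0]-c["cx"])/c["fx"],(uv[:,1]-c["cy"])/c["fy"],np.ones(len(uv))]@T[:3,:3].T
    t=T[:3,3];return (t+r*((z-t[2])/r[:,2])[:,None])[:,:2]
def steel(p,c,seed,z,vmin=120,smax=45):
    """rect of the grey blob nearest the seed pixel, cast onto height z"""
    h=cv2.cvtColor(p,cv2.COLOR_RGB2HSV)
    m=((h[...,1]<smax)&(h[...,2]>vmin)).astype(np.uint8)
    cs,_=cv2.findContours(m,cv2.RETR_EXTERNAL,cv2.CHAIN_APPROX_NONE)
    cs=[k for k in cs if len(k)>25]
    k=max(cs,key=lambda k:cv2.pointPolygonTest(k,tuple(map(float,seed)),True))
    w=plane(c,k,z).astype(np.float32)
    (x,y),(a,b),_=R=cv2.minAreaRect(w);q=cv2.boxPoints(R)
    e=max((q[1]-q[0],q[2]-q[1]),key=np.linalg.norm)
    return np.round([x,y,max(a,b),min(a,b),np.degrees(np.arctan2(e[1],e[0]))%180],1)
E
python3 - <<'E'
from workcell import env
from h import *
S={"scene":{"A":(229,236),"B":(318,211),"S":(406,273)},"side":{"A":(284,167),"B":(313,209),"S":(235,256)}}
for n in S:
    f=np.load(n+"0.npz");p=f["p"];c=env.calibration(n)
    for k,s in S[n].items():
        z=14 if k=="S" else 8
        hs=cv2.cvtColor(p,cv2.COLOR_RGB2HSV)[s[1],s[0]]
        print(n,k,hs,steel(p,c,s,z))
    for k,z in(("tray",16),):
        h=cv2.cvtColor(p,cv2.COLOR_RGB2HSV);m=((h[...,0]>8)&(h[...,0]<28)&(h[...,1]>60)&(h[...,2]>110)).astype(np.uint8)
        m[:200]=0
        cs,_=cv2.findContours(m,0,1);w=plane(c,max(cs,key=cv2.contourArea),16).astype(np.float32);print(cv2.minAreaRect(w))
p=np.load("scene0.npz")["p"][150:300,180:450,::-1];cv2.imwrite("pics/crop1.png",cv2.resize(p,None,fx=2.9,fy=2.9,interpolation=2))
E
```

```text
scene A [ 30  12 170] [ 610.3 -300.4  101.    45.5  142.2]
scene B [ 38  13 162] [ 461.1 -121.1  102.6   44.9   23.2]
scene S [ 22  16 171] [594.7 105.4  98.7  44.3 102. ]
((582.7428588867188, 191.84564208984375), (201.2922821044922, 340.29180908203125), 7.193387031555176)
side A [ 15  15 166] [ 609.7 -297.7  101.7   44.9  142.3]
side B [ 12  15 167] [ 461.3 -118.9   99.1   46.3   23.4]
side S [ 17  14 168] [593.3 107.3 100.3  42.5 102. ]
((577.0664672851562, 192.2451171875), (191.82208251953125, 341.8284606933594), 7.346299648284912)
```

View pics/crop1.png

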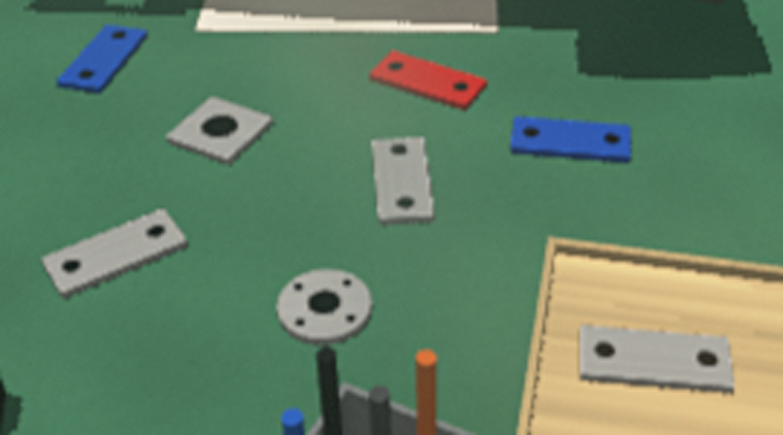

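Crop: crop pixels (115,250) and (402,178) are bare-steel oblongs with two holes each, so these are A and B. The square, the flange, and the blue and red pieces are clearly different. The two views agree to within 2 mm.

```bash
cat > plan.py <<'E'
import numpy as np,sys
from scipy.spatial.transform import Rotation as Ro
from workcell import env
def goal(x,y,z,th,tilt=0):
    """tool down, tool x along heading th (deg); tilt: tool x end dips by tilt deg"""
    c,s=np.cos(np.radians(th)),np.sin(np.radians(th))
    R=np.array([[c,s,0],[s,-c,0],[0,0,-1]]) # columns: x=(c,s,0) y=(s,-c,0) z=down
    return np.array([x,y,z],float),Ro.from_matrix(R)*Ro.from_euler("y",-tilt,degrees=True)
def plan(goals,n):
    """last-row numbers of n[i] calls from pose to goal i"""
    o=env.get_obs();p,R=o["ee_pos"],Ro.from_rotvec(o["tool_rot"])
    print("now",np.round(p,1),"th",np.degrees(np.arctan2(*R.as_matrix()[1::-1,0])).round(1),"F",o["ft_force"].round(1),"t",o["time"],"op",o["opening"].round(1))
    for (g,G),k in zip(goals,n):
        for j in range(k):
            f=1/(k-j);d=R.inv().apply((g-p)*f);w=(R.inv()*G).as_rotvec()*f
            print(np.round(d/100,3),np.round(w/np.pi,4));p=p+R.apply(d);R=R*Ro.from_rotvec(w)
E
python3 - <<'E'
from plan import *
print(env.nose_length)
plan([goal(610,-298.5,160,142.3),goal(610,-298.5,60,142.3)],[4,1])
E
```

```text
14.0Traceback (most recent call last):
  File "<stdin>", line 3, in <module>
  File "plan.py", line 12, in plan
    print("now",np.round(p,1),"th",np.degrees(np.arctan2(*R.as_matrix()[1::-1,0])).round(1),"F",o["ft_force"].round(1),"t",o["time"],"op",o["opening"].round(1))
                                                                                                                                          ^^^^^^^^^^^^^^^^^^
AttributeError: 'float' object has no attribute 'round'
```

```bash
sed -i 's/o\["opening"\].round(1)/round(o["opening"],1)/' plan.py
python3 - <<'E'
from plan import *
plan([goal(610,-298.5,160,142.3),goal(610,-298.5,60,142.3)],[4,1])
E
```

```text
now [ 260.1 -622.3  244.1] th 22.7 F [-0.3 -0.5  0.6] t 0.1 op 85.7
[ 1.119 -0.409  0.211] [-1.000e-04 -2.000e-04 -1.661e-01]
[1.174 0.203 0.211] [-1.000e-04 -2.000e-04 -1.661e-01]
[0.917 0.762 0.21 ] [-1.000e-04 -2.000e-04 -1.661e-01]
[0.415 1.117 0.21 ] [-1.000e-04 -2.000e-04 -1.661e-01]
[-0.  0.  1.] [-0. -0. -0.]
```

```bash
python3 - <<'E'
from plan import *
plan([goal(610,-298.5,160,142.3),goal(610,-298.5,60,142.3)],[5,1])
E
```

```text
now [ 260.1 -622.3  244.1] th 22.7 F [-0.3 -0.5  0.6] t 0.1 op 85.7
[ 0.895 -0.327  0.169] [-1.000e-04 -2.000e-04 -1.329e-01]
[0.951 0.064 0.169] [-1.000e-04 -2.000e-04 -1.329e-01]
[0.844 0.444 0.168] [-1.000e-04 -2.000e-04 -1.329e-01]
[0.591 0.748 0.168] [-1.000e-04 -2.000e-04 -1.329e-01]
[0.237 0.923 0.168] [-1.000e-04 -2.000e-04 -1.329e-01]
[ 0. -0.  1.] [0. 0. 0.]
```

servo_tool --pt "0.22 -0.08 0.04 0 0 -0.033 -1" --pt "0.45 -0.16 0.08 0 0 -0.066 -1" --pt "0.67 -0.24 0.13 0 0 -0.1 -1" --pt "0.895 -0.327 0.169 0 0 -0.133 -1" --pt "0.895 -0.327 0.169 0 0 -0.133 -1"

```text
time: 0.6
ee_pos: [331.7, -555.0, 225.7]
tool_rot: [-2.878, -1.246, -0.002]
ft_force: [-0.6, -0.1, 1.0]
opening: 85.6
```

servo_tool --pt "0.24 0.016 0.04 0 0 -0.033 -1" --pt "0.48 0.03 0.08 0 0 -0.066 -1" --pt "0.71 0.05 0.13 0 0 -0.1 -1" --pt "0.95 0.064 0.169 0 0 -0.133 -1" --pt "0.95 0.064 0.169 0 0 -0.133 -1"

```text
time: 1.1
ee_pos: [402.3, -488.3, 208.0]
tool_rot: [-2.554, -1.818, -0.004]
ft_force: [-0.1, -0.3, -1.5]
opening: 85.5
```

servo_tool --pt "0.21 0.11 0.04 0 0 -0.033 -1" --pt "0.42 0.22 0.08 0 0 -0.066 -1" --pt "0.63 0.33 0.13 0 0 -0.1 -1" --pt "0.844 0.444 0.169 0 0 -0.133 -1" --pt "0.844 0.444 0.169 0 0 -0.133 -1"

```text
time: 1.6
ee_pos: [472.5, -422.1, 190.7]
tool_rot: [-2.12, -2.308, -0.007]
ft_force: [-0.0, 0.1, -0.6]
opening: 85.2
```

servo_tool --pt "0.15 0.19 0.04 0 0 -0.033 -1" --pt "0.3 0.37 0.08 0 0 -0.066 -1" --pt "0.45 0.56 0.13 0 0 -0.1 -1" --pt "0.591 0.748 0.169 0 0 -0.133 -1" --pt "0.591 0.748 0.169 0 0 -0.133 -1"

```text
time: 2.1
ee_pos: [542.4, -356.5, 173.7]
tool_rot: [-1.596, -2.697, -0.009]
ft_force: [-0.3, -0.4, -0.4]
opening: 85.2
```

servo_tool --pt "0.06 0.23 0.04 0 0 -0.033 -1" --pt "0.12 0.46 0.08 0 0 -0.066 -1" --pt "0.18 0.69 0.13 0 0 -0.1 -1" --pt "0.237 0.923 0.169 0 0 -0.133 -1" --pt "0.237 0.923 0.169 0 0 -0.133 -1"

```text
time: 2.6
ee_pos: [612.2, -291.2, 156.8]
tool_rot: [-1.004, -2.97, -0.011]
ft_force: [0.5, -0.8, 0.8]
opening: 85.3
```

Now a wrist check.

```bash
python3 - <<'E'
from plan import *
from h import *
c=env.calibration("wrist");p,d=env.read_camera("wrist");cv2.imwrite("pics/w1.png",p[:,:,::-1])
T=np.linalg.inv(c["world_from_camera"]);q=T@[610,-299,8,1];s=(q[0]/q[2]*c["fx"]+c["cx"],q[1]/q[2]*c["fy"]+c["cy"]);print(s)
print(steel(p,c,s,8))
plan([goal(610,-298.5,60,142.3),goal(610,-298.5,17,142.3)],[1,1])
E
```

```text
(np.float64(313.46514192177824), np.float64(195.45878054000613))
[ 625.1 -312.8   61.1   43.7  142.5]
now [ 611.5 -292.1  157. ] th 142.5 F [-0.3 -0.  -0. ] t 2.65 op 85.3
[-0.035 -0.063  0.97 ] [ 0.0012 -0.0025  0.0012]
[0.   0.   0.43] [-0.  0. -0.]
```

View pics/w1.png

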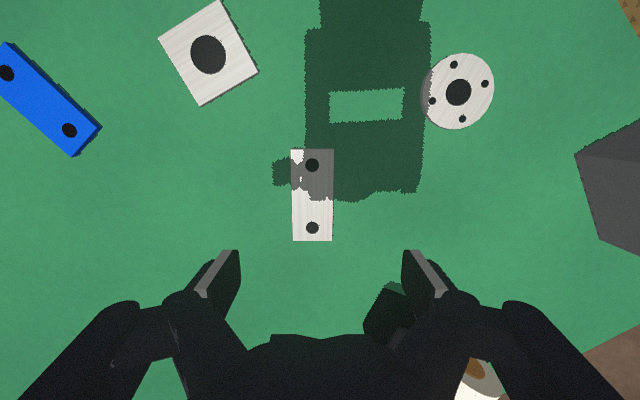

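Wrist view: plate A's holes are at (312,165) and (312,228), and the upper half is in the gripper's shadow. Their mean matches the predicted (313,195) within about 1 mm, so I'm descending.

servo_tool --pt "-0.009 -0.016 0.25 0 -0.001 0 -1" --pt "-0.018 -0.032 0.5 0 -0.002 0 -1" --pt "-0.027 -0.048 0.75 0.001 -0.0025 0.001 -1" --pt "-0.035 -0.063 0.97 0.001 -0.0025 0.001 -1" --pt "-0.035 -0.063 0.97 0.001 -0.0025 0.001 -1"

```text
time: 3.15
ee_pos: [606.5, -299.3, 56.2]
tool_rot: [-1.019, -2.964, -0.003]
ft_force: [-0.2, 0.3, -0.7]
opening: 85.5
```

```bash
python3 - <<'E'
from plan import *
plan([goal(610,-298.5,15,142.3)],[1])
E
```

```text
now [ 606.5 -299.3   56.2] th 142.1 F [-0.2  0.3 -0.7] t 3.15 op 85.5
[-0.026  0.028  0.412] [-0.0002 -0.0024 -0.0014]
```

servo_tool --pt "-0.01 0.01 0.13 0 -0.001 -0.001 -1" --pt "-0.02 0.02 0.26 0 -0.002 -0.001 -1" --pt "-0.026 0.028 0.36 0 -0.0024 -0.001 -1" --pt "-0.026 0.028 0.36 0 -0.0024 -0.001 -1" --pt "-0.026 0.028 0.36 0 -0.0024 -0.001 -1"

```text
time: 3.65
ee_pos: [610.2, -298.4, 20.1]
tool_rot: [-1.016, -2.972, 0.001]
ft_force: [0.2, 0.4, 0.7]
opening: 85.6
```

```bash
python3 - <<'E'
from plan import *
plan([goal(610,-298.5,15,142.3)],[1])
E
```

```text
now [ 610.2 -298.4   20.1] th 142.2 F [0.2 0.4 0.7] t 3.65 op 85.6
[ 0.001 -0.002  0.051] [-0.0002  0.     -0.0003]
```

servo_tool --force 70 --pt "0 0 0.03 0 0 0 -1" --pt "0 0 0.05 0 0 0 -0.2" --pt "0 0 0.05 0 0 0 0.3" --pt "0 0 0.05 0 0 0 0.6" --pt "0 0 0.05 0 0 0 0.6"

```text
time: 4.15
ee_pos: [610.7, -298.7, 15.9]
tool_rot: [1.016, 2.972, -0.001]
ft_force: [0.5, 0.2, 1.0]
opening: 41.4
```

servo_tool --pt "0 0 0 0 0 0 0.6" --pt "0 0 0 0 0 0 0.6" --pt "0 0 0 0 0 0 0.6" --pt "0 0 0 0 0 0 0.6" --pt "0 0 0 0 0 0 0.6"

```text
time: 4.65
ee_pos: [610.7, -298.7, 15.9]
tool_rot: [1.016, 2.972, -0.001]
ft_force: [-0.4, 0.6, 0.6]
opening: 41.4
```

servo_tool --pt "0 0 -0.2 0 0 0 0.6" --pt "0 0 -0.4 0 0 0 0.6" --pt "0 0 -0.6 0 0 0 0.6" --pt "0 0 -0.8 0 0 0 0.6" --pt "0 0 -0.8 0 0 0 0.6"

```text
time: 5.15
ee_pos: [612.2, -299.6, 99.0]
tool_rot: [1.014, 2.966, -0.004]
ft_force: [1.3, -0.5, -1.0]
opening: 41.0
```

```bash
python3 - <<'E'
from plan import *
from h import *
f=np.load("scene0.npz");c=env.calibration("scene");T=c["world_from_camera"]
for u,v in((327,280),(294,275),(282,297),(300,295),(345,300),(266,340)):
    z=np.median(f["d"][v-2:v+3,u-2:u+3]);print(u,v,(T@[(u-c["cx"])/c["fx"]*z,(v-c["cy"])/c["fy"]*z,z,1])[:3].round())
p,d=env.read_camera("wrist");cv2.imwrite("pics/w2.png",p[:,:,::-1])
plan([goal(600,-250,160,142.3),goal(580.3,171,160,102)],[1,5])
E
```

```text
327 280 [777.   4. 160.]
294 275 [789. -41. 168.]
282 297 [830. -42. 168.]
300 295 [745. -54.  63.]
345 300 [752.  26.  91.]
266 340 [849. -67.  81.]
now [ 611.2 -299.    97. ] th 142.2 F [ 0.3  0.6 -1. ] t 5.2 op 41.0
[ 0.386  0.319 -0.632] [-0.0001  0.0013 -0.0003]
[0.546 0.642 0.   ] [0.     0.     0.0448]
[0.631 0.559 0.   ] [0.     0.     0.0448]
[0.703 0.465 0.   ] [0.     0.     0.0448]
[0.761 0.362 0.   ] [0.     0.     0.0448]
[ 0.804  0.252 -0.   ] [0.     0.     0.0448]
```

View pics/w2.png

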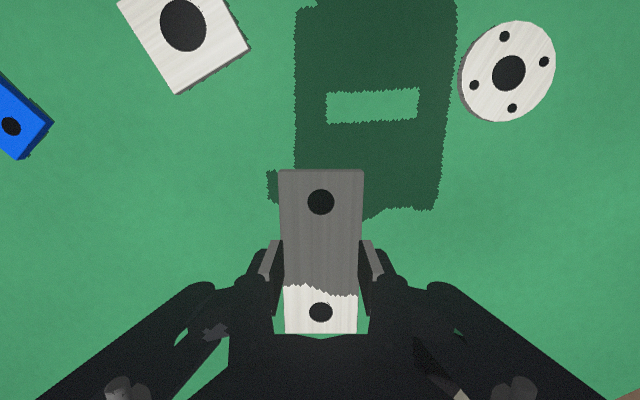

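Wrist view: plate A is held centred between the pads, with its holes at (320,202) and (320,312). The flange and square are undisturbed.

```bash
python3 - <<'E'
from plan import *
from h import *
c=env.calibration("wrist");print(plane(c,[(320.5,202),(320.5,312)],97-11.9+4))
plan([goal(580.3,171,90,102)],[5])
E
```

```text
[[ 585.55611997 -280.07904687]
 [ 639.94189115 -322.21201176]]
now [ 611.2 -299.    97. ] th 142.2 F [ 0.3  0.6 -1. ] t 5.2 op 41.0
[0.625 0.705 0.011] [0.0001 0.0003 0.0447]
[0.717 0.611 0.012] [0.0001 0.0003 0.0447]
[0.796 0.505 0.012] [0.0001 0.0003 0.0447]
[0.858 0.388 0.013] [0.0001 0.0003 0.0447]
[0.904 0.264 0.013] [0.0001 0.0003 0.0447]
```

servo_tool --pt "0.15 0.17 0 0 0 0.011 0.6" --pt "0.31 0.35 0 0 0 0.022 0.6" --pt "0.47 0.53 0 0 0 0.033 0.6" --pt "0.625 0.705 0.01 0 0 0.045 0.6" --pt "0.625 0.705 0.01 0 0 0.045 0.6"

```text
time: 5.7
ee_pos: [603.1, -201.4, 92.6]
tool_rot: [-1.22, -2.893, 0.0]
ft_force: [0.0, -0.2, -2.6]
opening: 41.1
```

servo_tool --pt "0.18 0.15 0 0 0 0.011 0.6" --pt "0.36 0.3 0 0 0 0.022 0.6" --pt "0.54 0.46 0 0 0 0.033 0.6" --pt "0.717 0.611 0.01 0 0 0.045 0.6" --pt "0.717 0.611 0.01 0 0 0.045 0.6"

```text
time: 6.2
ee_pos: [595.4, -105.2, 89.6]
tool_rot: [-1.416, -2.797, 0.001]
ft_force: [-0.8, 0.0, -2.5]
opening: 41.4
```

servo_tool --pt "0.2 0.12 0 0 0 0.011 0.6" --pt "0.4 0.25 0 0 0 0.022 0.6" --pt "0.6 0.38 0 0 0 0.033 0.6" --pt "0.796 0.505 0.01 0 0 0.045 0.6" --pt "0.796 0.505 0.01 0 0 0.045 0.6"

```text
time: 6.7
ee_pos: [588.1, -9.8, 87.6]
tool_rot: [-1.605, -2.691, 0.002]
ft_force: [-0.6, 0.1, -2.0]
opening: 40.9
```

servo_tool --pt "0.21 0.1 0 0 0 0.011 0.6" --pt "0.43 0.2 0 0 0 0.022 0.6" --pt "0.64 0.29 0 0 0 0.033 0.6" --pt "0.858 0.388 0.01 0 0 0.045 0.6" --pt "0.858 0.388 0.01 0 0 0.045 0.6"

```text
time: 7.2
ee_pos: [581.2, 84.9, 86.0]
tool_rot: [-1.788, -2.572, 0.004]
ft_force: [0.2, -0.2, -1.3]
opening: 41.3
```

servo_tool --pt "0.22 0.07 0 0 0 0.011 0.6" --pt "0.45 0.13 0 0 0 0.022 0.6" --pt "0.68 0.2 0 0 0 0.033 0.6" --pt "0.904 0.264 0.01 0 0 0.045 0.6" --pt "0.904 0.264 0.01 0 0 0.045 0.6"

```text
time: 7.7
ee_pos: [574.6, 179.3, 84.8]
tool_rot: [-1.962, -2.442, 0.006]
ft_force: [-0.0, -0.1, -1.6]
opening: 41.4
```

```bash
python3 - <<'E'
from plan import *
from h import *
c=env.calibration("wrist");p,d=env.read_camera("wrist");cv2.imwrite("pics/w3.png",p[:,:,::-1])
o=env.get_obs();z=o["ee_pos"][2]-7.9
h=cv2.cvtColor(p,cv2.COLOR_RGB2HSV);m=((h[...,2]<70)).astype(np.uint8)
cs,_=cv2.findContours(m,1,2)
for k in cs:
    a=cv2.contourArea(k);(x,y),(w,hh),_=cv2.minAreaRect(k)
    if a>100 and a/(w*hh+1)>.65 and .7<w/hh<1.4 and w<60: print("blob",x,y,w,hh,plane(c,(x,y),z),plane(c,(x,y),14))
# underside of the plate at TCP: (12 up at centre) -> TCP z = 12+15.9
plan([goal(580.3,171,60,102,7),goal(580.1,172,29.5,102,7)],[1,1])
E
```

```text
blob 54.50001525878906 318.0000305175781 14.849241256713867 10.60660171508789 [[425.54213653 102.89864723]] [[364.56846638  35.44680488]]
blob 320.0 312.0 18.0 22.0 [[581.70244869 142.9512691 ]] [[591.81958554  93.73308146]]
blob 320.5000305175781 201.5 25.45584487915039 25.455841064453125 [[567.20328529 210.15648291]] [[570.71978711 191.53296314]]
now [574.7 178.2  84.8] th 102.4 F [-0.9 -0.1 -1.5] t 7.75 op 41.1
[-0.084  0.041  0.247] [-0.0027 -0.0402  0.0026]
[0.047 0.    0.301] [-0.  0. -0.]
```

View pics/w3.png

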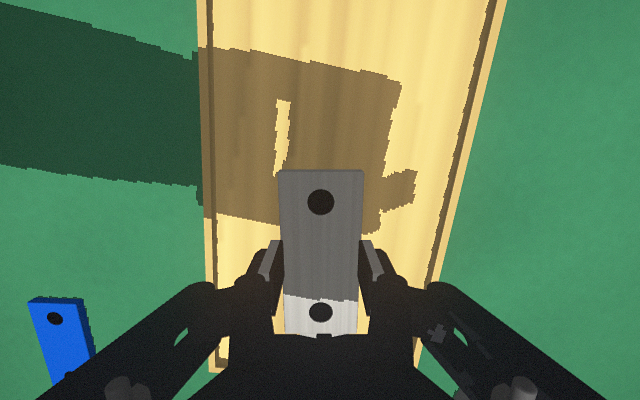

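Wrist view: plate A is over the tray and lined up lengthwise, with its holes at (320,202) and (320,312). The starter is hidden behind the hand. I'm tilting and lowering.

```bash
python3 - <<'E'
from plan import *
plan([goal(579.6,173.9,42,102,7)],[1])
E
```

```text
now [574.7 178.2  84.8] th 102.4 F [-0.9 -0.1 -1.5] t 7.75 op 41.1
[-0.055  0.042  0.427] [-0.0027 -0.0402  0.0026]
```

servo_tool --pt "-0.015 0.01 0.1 0 -0.01 0 0.6" --pt "-0.03 0.02 0.21 -0.001 -0.02 0.001 0.6" --pt "-0.04 0.03 0.32 -0.002 -0.03 0.002 0.6" --pt "-0.055 0.042 0.427 -0.0027 -0.04 0.0026 0.6" --pt "-0.055 0.042 0.427 -0.0027 -0.04 0.0026 0.6"

```text
time: 8.25
ee_pos: [578.6, 172.1, 39.9]
tool_rot: [1.918, 2.368, -0.122]
ft_force: [-0.2, 0.0, -1.5]
opening: 41.2
```

```bash
python3 - <<'E'
from plan import *
plan([goal(579.6,173.9,30,102,7)],[1])
print(Ro.from_rotvec(env.get_obs()["tool_rot"]).as_matrix().round(3))
E
```

```text
now [578.6 172.1  39.9] th 102.0 F [-0.2  0.  -1.5] t 8.25 op 41.2
[0.028 0.014 0.096] [-0.0014 -0.0001  0.0001]
[[-0.207  0.978  0.021]
 [ 0.971  0.208 -0.12 ]
 [-0.122 -0.004 -0.993]]
```

servo_tool --pt "0.01 0.007 0.03 0 0 0 0.6" --pt "0.02 0.014 0.06 -0.001 0 0 0.6" --pt "0.028 0.014 0.096 -0.0014 0 0 0.6" --pt "0.028 0.014 0.096 -0.0014 0 0 0.6" --pt "0.028 0.014 0.096 -0.0014 0 0 0.6"

```text
time: 8.75
ee_pos: [579.7, 173.9, 30.1]
tool_rot: [1.915, 2.367, -0.117]
ft_force: [-0.3, 0.1, -2.3]
opening: 40.9
```

servo_tool --pt "0 0 0.005 0 0 0 0.6" --pt "0 0 0.01 0 0 0 0.6" --pt "0 0 0.015 0 0 0 0.6" --pt "0 0 0.015 0 0 0 0.6" --pt "0 0 0.015 0 0 0 0.6"

```text
time: 9.25
ee_pos: [579.7, 173.7, 28.7]
tool_rot: [1.915, 2.367, -0.117]
ft_force: [-0.3, -0.4, -2.8]
opening: 41.0
```

servo_tool --pt "0 0 0.005 0 0 0 0.6" --pt "0 0 0.008 0 0 0 0.6" --pt "0 0 0.01 0 0 0 0.6" --pt "0 0 0.01 0 0 0 0.6" --pt "0 0 0.01 0 0 0 0.6"

```text
time: 9.75
ee_pos: [579.7, 173.6, 27.6]
tool_rot: [1.915, 2.367, -0.117]
ft_force: [0.5, -0.4, -1.8]
opening: 41.1
```

servo_tool --pt "0 0 0.004 0 0 0 0.6" --pt "0 0 0.007 0 0 0 0.6" --pt "0 0 0.007 0 0 0 0.6" --pt "0 0 0.007 0 0 0 0.6" --pt "0 0 0.007 0 0 0 0.6"

```text
time: 10.25
ee_pos: [579.8, 173.6, 27.5]
tool_rot: [1.915, 2.367, -0.117]
ft_force: [-2.5, 0.3, 4.9]
opening: 41.0
```

Contact felt. Releasing.

servo_tool --pt "0 0 0 0 0 0 -0.1" --pt "0 0 0 0 0 0 -0.3" --pt "0 0 0 0 0 0 -0.4" --pt "0 0 0 0 0 0 -0.5" --pt "0 0 0 0 0 0 -0.5"

```text
time: 10.75
ee_pos: [579.9, 173.6, 27.4]
tool_rot: [1.915, 2.366, -0.117]
ft_force: [0.6, 0.1, -0.0]
opening: 64.3
```

servo_tool --pt "0 0 -0.15 0 0 0 -0.5" --pt "0 0 -0.35 0 0 0 -0.5" --pt "0 0 -0.55 0 0 0 -0.5" --pt "0 0 -0.8 0 0 0 -1" --pt "0 0 -0.8 0 0 0 -1"

```text
time: 11.25
ee_pos: [580.9, 184.1, 112.3]
tool_rot: [1.912, 2.362, -0.105]
ft_force: [0.1, 0.8, 1.2]
opening: 85.4
```

```bash
python3 - <<'E'
from plan import *
plan([goal(461.2,-119.5,110,23.3)],[4])
E
```

```text
now [580.9 184.1 112.3] th 102.0 F [0.1 0.8 1.2] t 11.25 op 85.4
[-0.674 -0.451  0.084] [0.0073 0.0076 0.1092]
[-0.789 -0.196  0.074] [0.0073 0.0076 0.1092]
[-0.81   0.082  0.056] [0.0073 0.0076 0.1092]
[-0.736  0.351  0.032] [0.0073 0.0076 0.1092]
```

servo_tool --pt "-0.17 -0.11 0.02 0.002 0.002 0.027 -1" --pt "-0.34 -0.22 0.04 0.004 0.004 0.055 -1" --pt "-0.5 -0.34 0.06 0.005 0.006 0.082 -1" --pt "-0.674 -0.451 0.084 0.0073 0.0076 0.109 -1" --pt "-0.674 -0.451 0.084 0.0073 0.0076 0.109 -1"

```text
time: 11.75
ee_pos: [549.9, 106.6, 111.2]
tool_rot: [2.308, 2.013, -0.085]
ft_force: [-0.2, -0.6, 0.4]
opening: 85.7
```

servo_tool --pt "-0.2 -0.05 0.02 0.002 0.002 0.027 -1" --pt "-0.4 -0.1 0.04 0.004 0.004 0.055 -1" --pt "-0.6 -0.15 0.06 0.005 0.006 0.082 -1" --pt "-0.789 -0.196 0.074 0.0073 0.0076 0.109 -1" --pt "-0.789 -0.196 0.074 0.0073 0.0076 0.109 -1"

```text
time: 12.25
ee_pos: [519.5, 29.7, 110.5]
tool_rot: [2.64, 1.601, -0.06]
ft_force: [0.6, -0.3, -0.1]
opening: 85.4
```

servo_tool --pt "-0.2 0.02 0.01 0.002 0.002 0.027 -1" --pt "-0.4 0.04 0.03 0.004 0.004 0.055 -1" --pt "-0.6 0.06 0.04 0.005 0.006 0.082 -1" --pt "-0.81 0.082 0.056 0.0073 0.0076 0.109 -1" --pt "-0.81 0.082 0.056 0.0073 0.0076 0.109 -1"

```text
time: 12.75
ee_pos: [489.3, -46.7, 110.0]
tool_rot: [2.899, 1.137, -0.032]
ft_force: [0.0, 0.3, -0.3]
opening: 85.3
```

servo_tool --pt "-0.18 0.09 0.01 0.002 0.002 0.027 -1" --pt "-0.36 0.18 0.02 0.004 0.004 0.055 -1" --pt "-0.54 0.27 0.03 0.005 0.006 0.082 -1" --pt "-0.736 0.351 0.032 0.0073 0.0076 0.109 -1" --pt "-0.736 0.351 0.032 0.0073 0.0076 0.109 -1"

```text
time: 13.25
ee_pos: [459.6, -123.1, 109.8]
tool_rot: [3.077, 0.632, -0.002]
ft_force: [0.5, 0.4, -0.0]
opening: 85.4
```

```bash
python3 - <<'E'
from plan import *
from h import *
for n in("scene","side"):
    p,d=env.read_camera(n);c=env.calibration(n);np.savez(n+"1.npz",p=p,d=d)
    T=np.linalg.inv(c["world_from_camera"])
    uv=lambda x,y,z:(lambda q:(q[0]/q[2]*c["fx"]+c["cx"],q[1]/q[2]*c["fy"]+c["cy"]))(T@[x,y,z,1])
    print(n,"A",uv(580,171,20),"S",uv(597,92,14))
    for nm,q,z in(("B",(455,-125,8),8),("row",(583,160,20),20)):
        try: print(nm,steel(p,c,uv(*q),z))
        except Exception as e: print(e)
    u,v=map(int,uv(585,140,14));cr=p[max(0,v-60):v+60,max(0,u-80):u+80,::-1]
    np.save(n+"c.npy",cv2.resize(cr,(400*cr.shape[1]//160,300*cr.shape[0]//120)))
a,b=np.load("scenec.npy"),np.load("sidec.npy");h=min(len(a),len(b));cv2.imwrite("pics/c2.png",np.hstack([a[:h],b[:h]]))
plan([goal(461.2,-119.5,60,23.3)],[1])
E
```

```text
scene A (np.float64(441.39710255607616), np.float64(272.8497669142107)) S (np.float64(398.4705515416725), np.float64(271.5644539413018))
B [ 433.7 -133.4   44.3   42.4  110.3]
row [589.1 137.1 164.2  52.2 102.1]
side A (np.float64(227.4755439708929), np.float64(274.161950749775)) S (np.float64(235.83425795842183), np.float64(250.02747512945894))
B [ 434.2 -131.8   44.1   39.1  113.4]
row [585.4 145.5 165.1  46.8 102. ]
now [ 459.8 -121.9  109.6] th 23.3 F [ 0.8 -0.8 -0. ] t 13.35 op 85.6
[ 0.023 -0.016  0.496] [-0.      0.0004  0.0003]
```

View pics/c2.png

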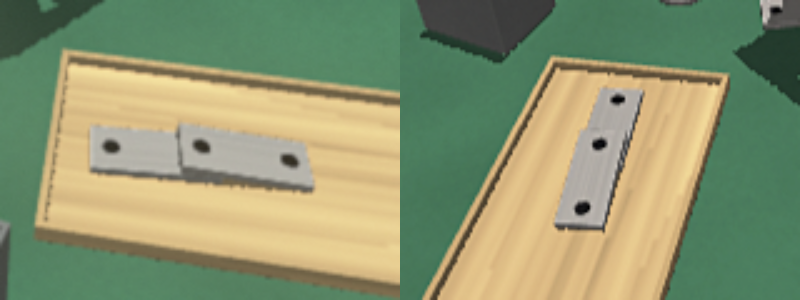

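Crops: plate A rests on the starter, aligned (102° in both views). The row is 164.5 mm long, so the spacing is about 65 mm. Now for B.

servo_tool --pt "0.006 -0.004 0.12 0 0 0 -1" --pt "0.012 -0.008 0.25 0 0 0 -1" --pt "0.018 -0.012 0.38 0 0 0 -1" --pt "0.023 -0.016 0.496 0 0 0 -1" --pt "0.023 -0.016 0.496 0 0 0 -1"

```text
time: 13.85
ee_pos: [459.6, -118.3, 57.3]
tool_rot: [-3.073, -0.636, 0.008]
ft_force: [-0.1, -0.4, -0.2]
opening: 85.8
```

```bash
python3 - <<'E'
from plan import *
plan([goal(461.2,-119.5,16,23.3)],[1])
E
```

```text
now [ 459.6 -118.3   57.3] th 23.4 F [-0.1 -0.4 -0.2] t 13.85 op 85.8
[0.012 0.019 0.413] [-0.0013  0.0015  0.0005]
```

servo_tool --pt "0.004 0.006 0.13 0 0 0 -1" --pt "0.008 0.013 0.26 -0.001 0.001 0 -1" --pt "0.012 0.019 0.37 -0.0013 0.0015 0 -1" --pt "0.012 0.019 0.37 -0.0013 0.0015 0 -1" --pt "0.012 0.019 0.37 -0.0013 0.0015 0 -1"

```text
time: 14.35
ee_pos: [461.3, -119.6, 20.3]
tool_rot: [-3.076, -0.637, 0.0]
ft_force: [0.6, 0.5, 1.8]
opening: 85.5
```

```bash
python3 - <<'E'
from plan import *
plan([goal(461.2,-119.5,15.9,23.3)],[1])
E
```

```text
now [ 461.3 -119.6   20.3] th 23.4 F [0.6 0.5 1.8] t 14.35 op 85.5
[-0.    -0.001  0.044] [-0.0001  0.      0.0005]
```

servo_tool --force 70 --pt "0 0 0.03 0 0 0 -1" --pt "0 0 0.045 0 0 0 -0.2" --pt "0 0 0.045 0 0 0 0.3" --pt "0 0 0.045 0 0 0 0.6" --pt "0 0 0.045 0 0 0 0.6"

```text
time: 14.85
ee_pos: [461.9, -119.9, 16.8]
tool_rot: [3.076, 0.637, 0.001]
ft_force: [-0.9, 0.5, 5.6]
opening: 41.2
```

servo_tool --pt "0 0 0 0 0 0 0.6" --pt "0 0 0 0 0 0 0.6" --pt "0 0 -0.01 0 0 0 0.6" --pt "0 0 -0.05 0 0 0 0.6" --pt "0 0 -0.1 0 0 0 0.6"

```text
time: 15.35
ee_pos: [461.2, -119.6, 26.4]
tool_rot: [-3.076, -0.637, 0.001]
ft_force: [0.8, -0.6, -2.7]
opening: 41.0
```

servo_tool --pt "0 0 -0.2 0 0 0 0.6" --pt "0 0 -0.4 0 0 0 0.6" --pt "0 0 -0.6 0 0 0 0.6" --pt "0 0 -0.7 0 0 0 0.6" --pt "0 0 -0.7 0 0 0 0.6"

```text
time: 15.85
ee_pos: [462.4, -120.2, 98.1]
tool_rot: [3.075, 0.637, 0.004]
ft_force: [0.5, -1.0, -2.4]
opening: 41.1
```

```bash
cat > held.py <<'E'
from plan import *
from h import *
def held(dz):
    """hole marks of the held plate; its middle as an offset in tool x, y (mm)"""
    o=env.get_obs();c=env.calibration("wrist");p,_=env.read_camera("wrist")
    h=cv2.cvtColor(p,cv2.COLOR_RGB2HSV);m=(h[...,2]<70).astype(np.uint8);R=Ro.from_rotvec(o["tool_rot"])
    for k in cv2.findContours(m,1,2)[0]:
        a=cv2.contourArea(k);(x,y),(w,hh),_=cv2.minAreaRect(k)
        if 150<a and a/(w*hh+1)>.65 and .7<w/hh<1.4 and w<40 and 290<x<350:
            q=np.r_[plane(c,(x,y),o["ee_pos"][2]-dz)[0],o["ee_pos"][2]-dz];print("hole",round(x),round(y),R.inv().apply(q-o["ee_pos"]).round(1))
    return p
E
python3 - <<'E'
from held import *
held(7.9)
th=np.radians(102);u=np.array([np.cos(th),np.sin(th)]);g=np.array([594,106.4])+u*(131+1.6+1.5)
print(g)
plan([goal(*g,90,102)],[5])
E
```

```text
hole 320 310 [-35.5   0.1   7.8]
hole 320 200 [32.4  0.5  8. ]
[566.11904226 237.56959326]
now [ 461.5 -119.7   96.8] th 23.4 F [-0.8  0.2 -3.2] t 15.9 op 40.9
[ 0.476 -0.573  0.014] [ 0.     -0.     -0.0873]
[ 0.613 -0.422  0.014] [ 0.     -0.     -0.0873]
[ 0.705 -0.241  0.014] [ 0.     -0.     -0.0873]
[ 0.743 -0.041  0.014] [ 0.     -0.     -0.0873]
[0.727 0.162 0.014] [ 0.     -0.     -0.0873]
```

servo_tool --pt "0.12 -0.14 0 0 0 -0.022 0.6" --pt "0.24 -0.29 0 0 0 -0.044 0.6" --pt "0.36 -0.43 0.01 0 0 -0.066 0.6" --pt "0.476 -0.573 0.01 0 0 -0.087 0.6" --pt "0.476 -0.573 0.01 0 0 -0.087 0.6"

```text
time: 16.4
ee_pos: [481.5, -46.5, 94.1]
tool_rot: [-2.958, -1.053, 0.003]
ft_force: [0.6, -1.3, -3.2]
opening: 40.8
```

servo_tool --pt "0.15 -0.1 0 0 0 -0.022 0.6" --pt "0.3 -0.21 0 0 0 -0.044 0.6" --pt "0.46 -0.32 0 0 0 -0.066 0.6" --pt "0.613 -0.422 0 0 0 -0.087 0.6" --pt "0.613 -0.422 0 0 0 -0.087 0.6"

```text
time: 16.9
ee_pos: [501.9, 25.9, 93.1]
tool_rot: [-2.784, -1.447, 0.005]
ft_force: [0.2, -0.5, -3.0]
opening: 40.8
```

servo_tool --pt "0.18 -0.06 0 0 0 -0.022 0.6" --pt "0.35 -0.12 0 0 0 -0.044 0.6" --pt "0.53 -0.18 0 0 0 -0.066 0.6" --pt "0.705 -0.241 0 0 0 -0.087 0.6" --pt "0.705 -0.241 0 0 0 -0.087 0.6"

```text
time: 17.4
ee_pos: [522.6, 97.7, 92.4]
tool_rot: [-2.56, -1.813, 0.006]
ft_force: [0.7, -1.3, -2.0]
opening: 40.6
```

servo_tool --pt "0.19 -0.01 0 0 0 -0.022 0.6" --pt "0.37 -0.02 0 0 0 -0.044 0.6" --pt "0.56 -0.03 0 0 0 -0.066 0.6" --pt "0.743 -0.041 0 0 0 -0.087 0.6" --pt "0.743 -0.041 0 0 0 -0.087 0.6"

```text
time: 17.9
ee_pos: [543.6, 169.1, 92.0]
tool_rot: [-2.29, -2.144, 0.005]
ft_force: [0.3, -0.1, -2.4]
opening: 41.0
```

servo_tool --pt "0.18 0.04 0 0 0 -0.022 0.6" --pt "0.36 0.08 0 0 0 -0.044 0.6" --pt "0.55 0.12 0 0 0 -0.066 0.6" --pt "0.727 0.162 0 0 0 -0.087 0.6" --pt "0.727 0.162 0 0 0 -0.087 0.6"

```text
time: 18.4
ee_pos: [564.8, 240.3, 91.6]
tool_rot: [-1.978, -2.434, 0.005]
ft_force: [0.6, -0.0, -1.6]
opening: 40.7
```

```bash
python3 - <<'E'
from held import *
held(8.8)
plan([goal(566.1,237.6,45,102,7)],[1])
E
```

```text
hole 320 310 [-36.3  -0.7   8.7]
hole 321 200 [32.5 -0.5  8.9]
now [564.4 239.5  91.4] th 101.8 F [-0.4 -0.3 -2.9] t 18.45 op 40.5
[-0.023  0.016  0.464] [-0.0022 -0.0393 -0.0012]
```

servo_tool --pt "-0.006 0.004 0.11 0 -0.01 0 0.6" --pt "-0.012 0.008 0.23 -0.001 -0.02 0 0.6" --pt "-0.018 0.012 0.35 -0.002 -0.03 -0.001 0.6" --pt "-0.023 0.016 0.464 -0.0022 -0.0393 -0.0012 0.6" --pt "-0.023 0.016 0.464 -0.0022 -0.0393 -0.0012 0.6"

```text
time: 18.95
ee_pos: [564.0, 235.7, 42.5]
tool_rot: [1.92, 2.366, -0.125]
ft_force: [-0.7, 0.1, -2.3]
opening: 40.7
```

```bash
python3 - <<'E'
from plan import *
plan([goal(566.1,237.6,31,102,7)],[1])
E
```

```text
now [564.  235.7  42.5] th 101.9 F [-0.7  0.1 -2.3] t 18.95 op 40.7
[0.028 0.025 0.112] [-0.0019  0.0003 -0.0006]
```

servo_tool --pt "0.01 0.01 0.04 -0.001 0 0 0.6" --pt "0.02 0.02 0.08 -0.002 0 0 0.6" --pt "0.028 0.025 0.112 -0.002 0 0 0.6" --pt "0.028 0.025 0.112 -0.002 0 0 0.6" --pt "0.028 0.025 0.112 -0.002 0 0 0.6"

```text
time: 19.45
ee_pos: [566.3, 237.5, 31.2]
tool_rot: [1.918, 2.363, -0.117]
ft_force: [0.3, 0.5, -3.5]
opening: 40.6
```

servo_tool --pt "0 0 0.005 0 0 0 0.6" --pt "0 0 0.01 0 0 0 0.6" --pt "0 0 0.015 0 0 0 0.6" --pt "0 0 0.015 0 0 0 0.6" --pt "0 0 0.015 0 0 0 0.6"

```text
time: 19.95
ee_pos: [566.3, 237.4, 29.7]
tool_rot: [1.918, 2.363, -0.117]
ft_force: [-0.3, 0.1, -2.6]
opening: 40.6
```

servo_tool --pt "0 0 0.004 0 0 0 0.6" --pt "0 0 0.008 0 0 0 0.6" --pt "0 0 0.01 0 0 0 0.6" --pt "0 0 0.01 0 0 0 0.6" --pt "0 0 0.01 0 0 0 0.6"

```text
time: 20.45
ee_pos: [566.3, 237.3, 28.7]
tool_rot: [1.918, 2.363, -0.117]
ft_force: [-0.2, 0.6, -2.5]
opening: 41.0
```

servo_tool --pt "0 0 0.004 0 0 0 0.6" --pt "0 0 0.006 0 0 0 0.6" --pt "0 0 0.006 0 0 0 0.6" --pt "0 0 0.006 0 0 0 0.6" --pt "0 0 0.006 0 0 0 0.6"

```text
time: 20.95
ee_pos: [566.4, 237.2, 28.6]
tool_rot: [1.918, 2.363, -0.117]
ft_force: [-3.1, 0.0, 4.2]
opening: 40.7
```

Contact at about 28.6 mm, as expected. Releasing and backing off.

servo_tool --pt "0 0 0 0 0 0 -0.1" --pt "0 0 0 0 0 0 -0.3" --pt "0 0 0 0 0 0 -0.4" --pt "0 0 0 0 0 0 -0.5" --pt "0 0 0 0 0 0 -0.5"

```text
time: 21.45
ee_pos: [566.5, 237.3, 28.6]
tool_rot: [1.918, 2.363, -0.117]
ft_force: [-0.5, -0.6, 0.2]
opening: 63.8
```

servo_tool --pt "0 0 -0.2 0 0 0 -0.5" --pt "0 0 -0.4 0 0 0 -0.5" --pt "0 0 -0.6 0 0 0 -0.5" --pt "0 0 -0.9 0 0 0 -1" --pt "0 0 -0.95 0 0 0 -1"

```text
time: 21.95
ee_pos: [566.4, 249.7, 127.1]
tool_rot: [1.915, 2.36, -0.107]
ft_force: [0.9, -0.9, 0.5]
opening: 85.2
```

servo_tool --pt "-0.1 0.2 -0.2 0 0 0 -1" --pt "-0.2 0.4 -0.4 0 0 0 -1" --pt "-0.3 0.6 -0.6 0 0 0 -1" --pt "-0.5 0.6 -0.8 0 0 0 -1" --pt "-0.5 0.6 -0.8 0 0 0 -1"

```text
time: 22.45
ee_pos: [635.1, 221.7, 216.1]
tool_rot: [1.915, 2.354, -0.1]
ft_force: [-0.1, 1.9, 0.1]
opening: 85.5
```

```bash
python3 - <<'E'
from plan import *
from h import *
P=[]
for n in("scene","side","wrist"):
    c=env.calibration(n);p,d=env.read_camera(n)
    T=np.linalg.inv(c["world_from_camera"])
    q=T@[576,195,17,1];u,v=int(q[0]/q[2]*c["fx"]+c["cx"]),int(q[1]/q[2]*c["fy"]+c["cy"])
    h=cv2.cvtColor(p,cv2.COLOR_RGB2HSV);print(n,u,v)
    try: print(steel(p,c,(u,v),16))
    except Exception as e: print(e)
    m=(h[...,2]<75).astype(np.uint8)
    for k in cv2.findContours(m,1,2)[0]:
        a=cv2.contourArea(k);(x,y)=cv2.minAreaRect(k)[0]
        w=plane(c,(x,y),17)[0]
        if 15<a<900 and 60<w[1]<290 and 540<w[0]<620: print("hole",round(x),round(y),a,w.round(1))
    if n!="wrist": cr=p[max(0,v-60):v+60,max(0,u-80):u+80,::-1]
    else: cr=p[:,:,::-1]
    P.append(cv2.resize(cr,(400,300)))
cv2.imwrite("pics/fin.png",np.vstack([np.hstack(P[:2]),np.hstack([P[2],P[2]*0])]))
print(env.get_obs()["ee_pos"])
E
```

```text
scene 454 275
[581.4 148.8 191.9  50.8 104.7]
hole 495 279 25.5 [560.3 269.3]
side 224 283
[585.9 150.4 182.2  47.3 101.7]
hole 215 314 35.0 [559.7 270.9]
hole 223 285 17.5 [577.2 198.8]
hole 222 293 25.5 [569.2 219.3]
wrist 268 174
[583.  148.7 186.6  45.5 101.9]
hole 275 261 44.0 [599.9  71.7]
hole 270 221 57.5 [586.2 132.7]
hole 266 170 73.5 [571.9 199.1]
hole 262 109 121.5 [559.  267.9]
[631.42926441 222.9963613  210.84858204]
```

View pics/fin.png

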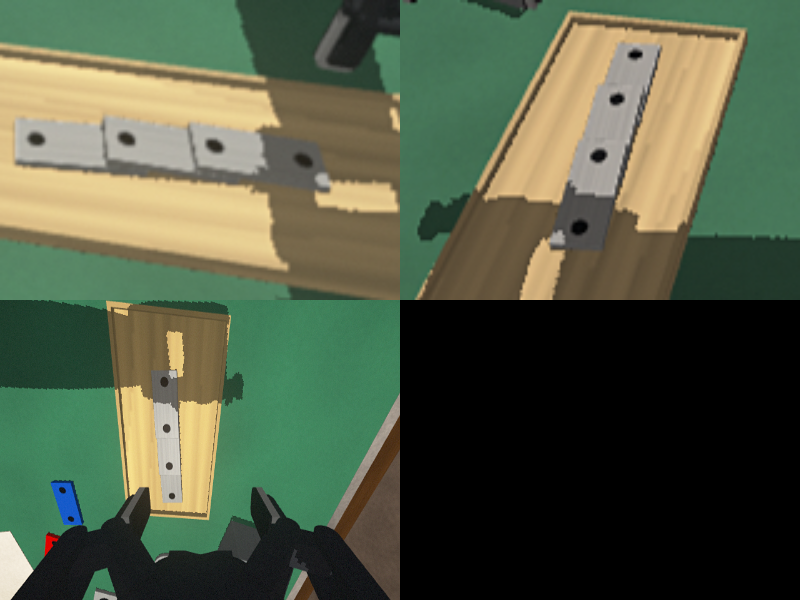

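The picture shows a straight three-plate shingle. The wrist-view holes at (275,261), (270,221), (266,170) and (262,109) are collinear. The hand is clear of everything.

```bash
python3 -c "
from workcell import env
print(env.get_obs()['joint_velocities'].round(3));print(env.sign_off())"
```

```text
[ 0.01   0.006  0.016 -0.004  0.004 -0.002]
the job is handed in; nothing more can be done
None
```

Both loose plates are laid in the tray and the job is handed in, at about 22.6 s of the 51 s allowed; sign-off gives no verdict. Each was gripped across its width, carried over and tilted about 7°. I then lowered it until the wrist felt contact and released it there.

**Last checks:**
- **Spacing:** holes in the last wrist view put the plates about 62 and 68 mm apart. The row with only the first new plate measured 164–165 mm, meaning about 65 mm. The allowed range is 50–84 mm.
- **Alignment:** the plates line up along about 102°, the starter's direction.
- **Hand:** clear of everything, more than 200 mm above the table.

**Limits of these checks:**
- **Scene camera:** its last row angle (104.7°) and size disagreed with the side view (101.7°) and wrist view (101.9°). The arm's shadow cut the steel mask at the far plate, so I relied on the other two.
- **Lean:** the final lean was not measured; about 7° follows from the geometry and the tool tilt at release.
- **Starter:** it looked unmoved in the pictures, but I did not measure it again.

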